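# Snap the polish box shut

## Task

Lock up the wooden polish box on the step: first swing the steel hasp over so that it lies flat with its slot around the brass stud, then press the red snap cap onto that stud until it clicks, and go on pressing until it is fully home. Finish still pushing the cap down firmly with the gripper: do not let go of it or ease off. Leave the polish tin, heel scraper, shoe horn and brush where they are.

Things in the scene. Friction and masses are not known exactly. Their poses are not given: they have to be found in the camera images.
- polish_box: Fixed, shut wooden box, 220 mm (its x) x 200 mm (its y) x 100 mm high; dark lid on the far part, on it a round wooden knob (38 mm wide, 32 mm tall) at x = +60 mm. Origin: centre of its underside, z up; its -x side carries the stud and faces the robot, turned by up to 0.35 rad. Hasp and stud are on its flat top, on its middle line y = 0.
- hasp (a joint): Hasp angle about its hinge, the box's y axis (rad): 0 = flat on the box top, slot around the stud; pi/2 = upright; 2.2 = leaning back over the lid (stop). As it falls, the free end moves towards the box's -x side. Stiff hinge: stays where it is left; about 1 N at its end moves it.
- hasp_hinge (a point): Middle of the hasp's hinge axis (axis along the box's y), on the box at x = -20 mm, 104 mm above the step; same axes as the box.
- hasp_tab (a point): Point on the hasp 82 mm from the hinge axis, mid-width, on the face that is upper when flat (the back face when it stands). The hasp is a steel strap 38 mm wide, 3 mm thick, its end 98 mm from the axis; a slot 25 mm wide runs from 28 to 61 mm from the axis; the rest is a plain tab with a 6 mm rolled end.
- stud_seat (a point): Centre of the flat top of the brass collar (23 mm wide) around the stud's foot, on which the pressed-home cap sits: 45 mm in front of the hinge axis (box x = -65 mm), 104.5 mm above the step, 1.5 mm above the top of the flat hasp; same axes as the box.
- cap: Loose red plastic snap cap, about 30 g, upright on the step left or right of the box. Origin: centre of its open underside, z up, round about z. Skirt 42 mm wide, 27 mm high with a flat shoulder; on it a solid grip stem 24 mm wide from 27 to 47 mm height. Below, a mouth 17 mm wide and 3 mm deep, then a wider hollow up to 23 mm.
- polish_tin: Bystander: round shut polish tin with a yellow top, 84 mm wide, 26 mm high, on the other side of the box from the cap. Origin under its centre.
- heel_scraper: Bystander: aluminium heel scraper, 160 mm long, up to 55 mm wide, 16 mm high, lying flat.
- shoe_horn: Bystander: orange plastic shoe horn, 185 mm long, 44 mm wide, 12 mm high, lying flat.
- bristle_brush: Bystander: shoe brush with a beech back, 170 x 60 x 42 mm, bristles down.
- stud_tip (a point): Top of the upright brass stud, 21 mm above the seat. The stud is 14 mm wide, tapering to 6 mm over its last 7.5 mm. Four steel spring balls stand 4 mm out of its sides, their middles 7.6 mm above the seat; the cap must snap over them.
- cap_stem (a point): Top centre of the cap's grip stem, 47 mm above its underside. Set on the stud the cap stops on the balls, about 12 mm above the seat; a push rising to about 11 N (most at 9 mm) takes it over them, then the force drops to nothing about 5 mm above the seat (the click), and it goes on to the seat, a hard stop.
Not all that is in view belongs to the job. There is more than one size of the cap; the one meant has the size given above.

How it is judged:
By the outcome, as a careful person would: the job done as asked, in the order asked, and still so for the second after the job is handed in, while the arm keeps its last pose, push and grip.
It also fails if it takes over 58 s, if anything falls off the work surface, if the arm or the gripper's body presses on something with over 40 N, if the wrist force passes 120 N, or if a joint passes its speed limit or range.

## Robot

A 6-joint arm with a two-finger parallel gripper is mounted at the origin on the work surface. World frame = base frame: x ahead of the robot, y to its left, z up, the work surface at z = 0. Lengths are in m, angles in rad, forces in N, time in s.
With the tool pointing down it reaches from about 0.3 to 0.875 m from the base axis. Payload 6.4 kg.
Tool frame: the origin (TCP) lies at the centre of the arm's flange, where the gripper is bolted on; the fingertips stand 173 mm ahead of it and the grasp point (between the pads) lies 155 mm ahead of it (ctrl.pinch_z is the distance from the TCP to the grasp point, in m); z points along the fingers, y is the direction in which the jaws open and shut (so a half turn about z gives the same grasp; the last joint's range is limited). The gripper opens to 85 mm and grips with 20 to 120 N. Pads are 22 mm wide; open, the fingers measure 114 mm over their backs; the gripper's body (76 mm by 85 mm) begins 54 mm behind the grasp point. The pads swing forward as they close: fully open they stand 13 mm farther back than shut.
Start: joints at [0.93, 0.181, 1.607, -0, 1.354, -0.206], TCP at [0.242, 0.522, 0.405] pointing down, gripper open.
Joint ranges: [-2.99, 2.99], [-0.89, 2.07], [0.3, 2.58], [-1.14, 4.28], [0, 2.63], [-3.12, 3.12]. Speed limits (rad/s): [2.57, 2.57, 3.01, 3.14, 3.14, 3.14].

## Interface

Orientations are given as a unit quaternion [w, x, y, z].
In Python, from bench import ctrl gives the robot as it stands.
- The arm moves only by the tool drive_tool, never from a script. Its argument "commands" is a list that holds one entry, the list of rows, each a list of 7 numbers: the shift along the tool's x, y, z in units of 50 mm (1.0 is 50 mm), then the turn, a rotation vector about the tool's x, y, z in units of 8 degrees (1.0 is 8 degrees), then the closure in counts, from 0 (fully open) to 255 (shut). A call has 1 to 10 rows; each row shifts and turns the commanded pose from where the row before left it, along the tool's axes as they then stand; what a row does not reach is not made up. A row lasts 1/10 s, in which the tool goes at most 50 mm and 8.59 degrees, less where a joint would pass 70% of its speed; a pose out of reach is approached as far as the arm can. A call is refused whole if a number of a shift passes 1 or a number of a turn 1, either way. A call with a gripper value outside its range is refused whole. The fingers move at their own pace and stop on an object; the grip force is fixed at half the most. Time passes only in rows, so rows that do not move let the fingers close. It gives the time, the measured TCP pose, the force and the opening at its end, in the units of the state.
- ctrl.get_obs(): the state, without advancing time (a new reading comes with each control period).
- ctrl.camera(name): name is "scene" or "top" or "wrist"; returns a dict with "pixels" (384x512x3 uint8, red, green, blue), "depth" (384x512 float32, m along the optical axis (not along the pixel's ray), 0 where there is no reading), "intrinsics" (3x3 intrinsics, pixels), "R" (3x3) and "t" (3): a world point X has camera coordinates R X + t; the wrist camera has in their place "tool_from_camera" (4x4, takes a point from camera to tool coordinates, whose origin is the TCP and whose axes are the flange's). Camera axes: x right, y down, z forward; pixel columns grow to the right and rows downward; lengths in m; the calibration is good to about 2 mm. The wrist camera is an equidistant fisheye: a pixel r from the principal point sees the ray r / f radians off the axis. A picture is of the moment at which its call begins: read the wrist's pose just before it.
- ctrl.hand_in(): hands the job in, once; it reports no verdict.
The state is a dict: "time_s": time; "q": joint angles; "dq": joint speeds; "joint_efforts": joint torques, N m; "eef_pos": TCP position; "eef_rot": TCP orientation; "wrist_force": force on the tool from outside, world axes, zero at the start; "torque": the same for the moment, N m; "opening": opening from 0.0 (shut) to 1.0 (fully open).
Only numpy, scipy, OpenCV 4.12 (cv2) and the standard library are available. Lean on these libraries where they do the work, as an engineer would, in place of code of your own. Each camera call takes 0.05 s, during which the arm holds its last target. There are 200 camera calls.

## Working session

There is one attempt and no reset: what is moved stays moved. The work goes in short steps, Python scripts to look and compute and a tool call to move; the robot and the scene stay as the last step left them, time stands still between calls to the robot, and variables do not carry over. Pictures are saved under pics/ and viewed, about 8 in all and at most 12, crops included, and the job is handed in when it is done.

Besides the shell and the picture viewer there is one more tool, called after "Request:" in YAML: its name, and indented under it one key for each argument. drive_tool: Moves the arm, as the interface text tells. Its arguments: {"type":"object","properties":{"commands":{"type":"array","items":{"type":"array","items":{"type":"array","items":{"type":"number"}}}}},"required":["commands"]}

```bash
mkdir -p pics
cat > h.py <<'E'
import numpy as np, cv2
from bench import ctrl
from scipy.spatial.transform import Rotation as Ro
def cam(n):
    c=ctrl.camera(n); np.savez(''+n+'.npz',**{k:np.array(v) for k,v in c.items()}); return c
def ld(n): return dict(np.load(''+n+'.npz'))
def world(c,u,v,d=None):
    K=c['intrinsics']; d=c['depth'][int(v),int(u)] if d is None else d
    p=np.array([(u-K[0,2])/K[0,0]*d,(v-K[1,2])/K[1,1]*d,d]); return c['R'].T@(p-c['t'])
def cloud(c):
    K=c['intrinsics'];d=c['depth'];v,u=np.mgrid[:384,:512]
    p=np.stack([(u-K[0,2])/K[0,0]*d,(v-K[1,2])/K[1,1]*d,d],-1); return (p-c['t'])@c['R']
def save(n,img,s=1):
    cv2.imwrite('pics/'+n+'.png',cv2.resize(img[...,::-1],None,fx=s,fy=s,interpolation=cv2.INTER_CUBIC))
E
python3 - <<'E'
from h import *
a=cam('top')['pixels'];b=cam('scene')['pixels']
save('top',a,1.5);save('scene',b,1.5)
print(ctrl.get_obs())
E
```

```text
{'time_s': 0.1, 'q': array([ 9.29705547e-01,  1.81490229e-01,  1.60789121e+00,  2.71706494e-05,
        1.35380641e+00, -2.06295402e-01]), 'dq': array([ 0.00044288, -0.00179571, -0.00223358, -0.00039758,  0.00083106,
       -0.00080806]), 'joint_efforts': array([ 2.90883472e-04, -4.45884168e+01, -3.52235663e+01, -3.57043536e-04,
        4.24791273e-03, -7.13246345e-05]), 'eef_pos': array([0.24204789, 0.52132971, 0.40386894]), 'eef_rot': array([-3.40007609e-04,  2.15692096e-01,  9.76461102e-01, -7.21617978e-04]), 'wrist_force': array([-0.06326688, -0.38206609, -0.12624711]), 'torque': array([ 0.02700638, -0.01869187,  0.03384645]), 'opening': 1.0028681623675693}
```

View pics/top.png

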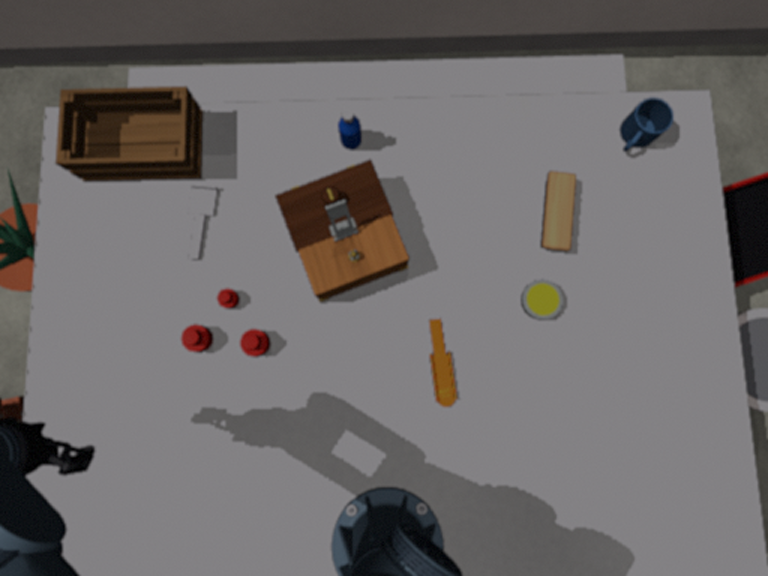

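View pics/scene.png

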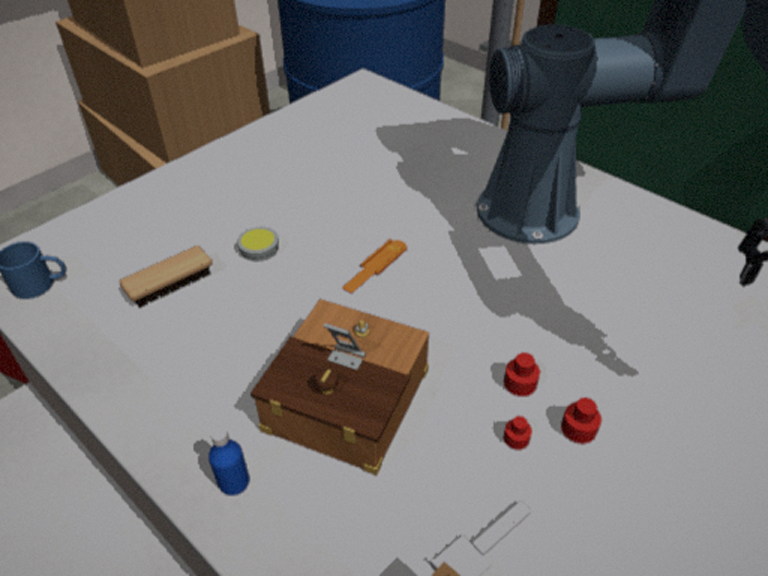

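The candidate caps in the top view (1.5x pixels) are small (228,298), left (197,338) and right (255,343). The box is at about (342,230) with the stud at (355,256), and the hasp is standing or leaning back at about (338,215). Next I'll measure their sizes and poses.

Run:
```python
from h import *
for n in ['top','scene']:
    c=ld(n);W=cloud(c);p=c['pixels'].astype(int)
    red=(p[...,0]>90)&(p[...,1]<60)&(p[...,2]<60)
    red&=(W[...,0]>0.1)&(W[...,0]<.9)&(abs(W[...,1])<.6)&(c['depth']>0)
    k,l,s,cc=cv2.connectedComponentsWithStats(red.astype(np.uint8))
    for i in range(1,k):
        if s[i,4]<25: continue
        P=W[l==i]; z=P[:,2]; zt=np.percentile(z,97); T=P[z>zt-.004]
        print(n,cc[i]*1.5,s[i,4],'ztop %.4f'%zt,'stem c',T.mean(0).round(4),'stem w',np.ptp(T,0).round(4)[:2],'all',np.percentile(P,[2,98],axis=0).round(4).tolist())
    # box top
    m=(W[...,2]>.085)&(W[...,2]<.112)&(W[...,0]>.3)&(W[...,0]<.8)&(abs(W[...,1])<.25)&(c['depth']>0)
    m=cv2.morphologyEx(m.astype(np.uint8),cv2.MORPH_OPEN,np.ones((3,3)))
    k,l,s,cc=cv2.connectedComponentsWithStats(m);i=1+np.argmax(s[1:,4]);P=W[l==i]
    print(n,'box',cv2.minAreaRect(P[:,:2].astype(np.float32)),'z',np.percentile(P[:,2],[5,50,95]))
    g=(W[...,0]>.3)&(W[...,0]<.45)&(abs(W[...,1])<.3)&(abs(W[...,2])<.03);print('table z',np.median(W[g][:,2]))
    h=(W[...,2]>.118)&(W[...,2]<.25)&(W[...,0]>.4)&(W[...,0]<.8)&(abs(W[...,1])<.2)&(c['depth']>0)
    print('hi',[ (x.round(3)).tolist() for x in W[h][::max(1,h.sum()//25)]])
t=ld('top')['pixels'][90:210,170:300];s=ld('scene')['pixels'][190:310,150:420]
a=cv2.resize(t,None,fx=4.3,fy=4.3,interpolation=cv2.INTER_CUBIC)
cv2.imwrite('pics/c1.png',a[...,::-1]);save('c2',s,2.9)
```

```text
top [224.73417722 297.55063291] 79 ztop 0.0504 stem c [0.498  0.3234 0.0486] stem w [0.0191 0.019 ] all [[0.4817, 0.312, 0.0238], [0.5164, 0.3355, 0.0505]]
top [192.13554217 337.48192771] 166 ztop 0.0687 stem c [0.4174 0.3849 0.0669] stem w [0.0298 0.027 ] all [[0.3928, 0.3672, 0.0342], [0.4418, 0.4043, 0.0689]]
top [251.20391061 342.05865922] 179 ztop 0.0672 stem c [0.4038 0.2658 0.0652] stem w [0.0298 0.0271] all [[0.3807, 0.2454, 0.0327], [0.4293, 0.2882, 0.0674]]
top box ((0.627150297164917, 0.07676920294761658), (0.2237868309020996, 0.20811624825000763), 19.906450271606445) z [0.09689266 0.1004655  0.10406259]
table z 0.00039630131482635655
hi [[0.697, 0.101, 0.131], [0.69, 0.107, 0.133], [0.687, 0.095, 0.132], [0.685, 0.09, 0.13], [0.683, 0.084, 0.126], [0.679, 0.081, 0.127], [0.673, 0.111, 0.129], [0.669, 0.101, 0.134], [0.668, 0.099, 0.127], [0.665, 0.094, 0.124], [0.641, 0.082, 0.194], [0.639, 0.083, 0.19], [0.637, 0.083, 0.187], [0.635, 0.086, 0.186], [0.634, 0.086, 0.179], [0.631, 0.086, 0.179], [0.629, 0.087, 0.176], [0.628, 0.087, 0.171], [0.627, 0.082, 0.164], [0.626, 0
[... 704 characters left out ...]
0.20862901210784912), 20.023239135742188) z [0.09784736 0.10185696 0.10459492]
table z 0.0018933991540028496
hi [[0.566, 0.049, 0.126], [0.565, 0.058, 0.125], [0.651, 0.069, 0.195], [0.651, 0.072, 0.192], [0.647, 0.077, 0.19], [0.64, 0.079, 0.183], [0.637, 0.081, 0.179], [0.635, 0.085, 0.177], [0.628, 0.094, 0.175], [0.626, 0.092, 0.165], [0.615, 0.068, 0.131], [0.618, 0.085, 0.143], [0.613, 0.068, 0.119], [0.675, 0.082, 0.131], [0.68, 0.084, 0.13], [0.682, 0.092, 0.136], [0.683, 0.097, 0.137], [0.683, 0.098, 0.135], [0.687, 0.098, 0.135], [0.692, 0.097, 0.134], [0.695, 0.094, 0.132], [0.7, 0.096, 0.134], [0.701, 0.093, 0.13], [0.7, 0.095, 0.127], [0.699, 0.101, 0.127], [0.696, 0.11, 0.129]]
```

View pics/c2.png

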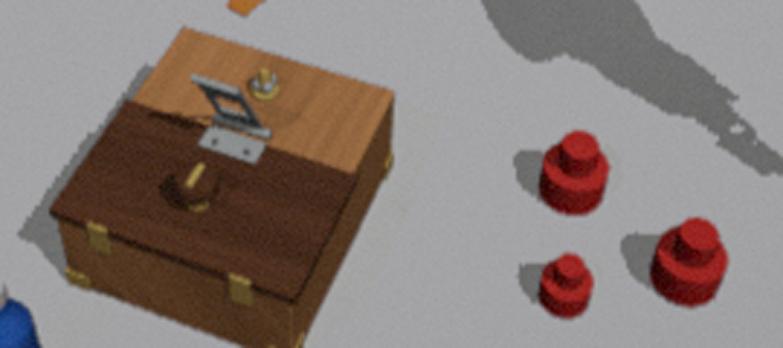

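The small cap has its top at 0.0495 m and a skirt of about 40 mm, so it matches the 47 mm description. It's at (0.500, 0.323). The other two are about 67 mm tall, so they're decoys. The box centre is about (0.628, 0.0757) with a yaw of 20°. The stud and hasp agree with that, and the hasp is leaning back at about 113°. First move: turn the tool y axis to the box y axis and close the fingers.

Request:
drive_tool:
  commands:
    - [[0,0,0,0,0,-0.935,255],[0,0,0,0,0,-0.935,255],[0,0,0,0,0,-0.935,255],[0,0,0,0,0,-0.935,255],[0,0,0,0,0,-0.935,255],[0,0,0,0,0,-0.935,255],[0,0,0,0,0,0,255],[0,0,0,0,0,0,255]]

```text
time_s: 0.9
eef_pos: [0.2421, 0.5214, 0.4043]
eef_rot: [-0.0, -0.172, 0.985, -0.0]
wrist_force: [-0.4, -1.4, 0.2]
opening: 0.0
```

Request:
drive_tool:
  commands:
    - [[-0.4,-0.9,0,0,0,0,255],[-0.4,-0.9,0,0,0,0,255],[-0.4,-0.9,0,0,0,0,255],[-0.4,-0.9,0,0,0,0,255],[-0.4,-0.9,0,0,0,0,255],[-0.4,-0.9,0,0,0,0,255],[-0.4,-0.9,0,0,0,0,255],[-0.4,-0.9,0,0,0,0,255],[-0.4,-0.9,0,0,0,0,255],[-0.4,-0.9,0,0,0,0,255]]

```text
time_s: 1.9
eef_pos: [0.585, 0.1651, 0.4047]
eef_rot: [0.0, -0.172, 0.985, 0.0]
wrist_force: [0.7, 0.4, 0.9]
opening: -0.002
```

```bash
cat >> h.py <<'E'
C=np.array([.628,.0757]);Y=np.deg2rad(20.)
B=np.array([[np.cos(Y),-np.sin(Y)],[np.sin(Y),np.cos(Y)]])
def box(p): p=np.array(p);return np.r_[B.T@(p[:2]-C),p[2]]
def st():
    o=ctrl.get_obs();R=Ro.from_quat(np.roll(o['eef_rot'],-1)).as_matrix()
    print('t %.2f'%o['time_s'],'tcp',o['eef_pos'].round(4),'box mm',(box(o['eef_pos'])*1e3).round(1),'tip z %.4f'%(o['eef_pos'][2]-.173),'yaw y %.2f'%np.degrees(np.arctan2(R[1,1],R[0,1])),'z',R[:,2].round(4),'F',o['wrist_force'].round(2),'op %.3f'%o['opening'],'q',o['q'].round(2))
E
python3 -c "
from h import *
st()"
```

```text
t 1.90 tcp [0.585  0.1651 0.4047] box mm [ -9.9  98.8 404.7] tip z 0.2317 yaw y 109.78 z [ 0.e+00  1.e-04 -1.e+00] F [0.73 0.4  0.91] op -0.002 q [ 0.08  0.25  1.52  0.    1.37 -1.84]
```

Request:
drive_tool:
  commands:
    - [[-0.5,-0.7,0,0,0,0,255],[-0.5,-0.7,0,0,0,0,255],[0,-0.57,0,0,0,0,255],[0,0,0.5,0,0,0,255],[0,0,0.5,0,0,0,255],[0,0,0.3,0,0,0,255],[0,0,0,0,0,0,255]]

```text
time_s: 2.6
eef_pos: [0.6635, 0.0914, 0.3364]
eef_rot: [-0.003, -0.173, 0.985, 0.001]
wrist_force: [-0.6, -0.9, 1.1]
opening: 0.008
```

```bash
python3 -c "
from h import *
st();save('s2',cam('scene')['pixels'][150:310,130:330],3)"
```

```text
t 2.60 tcp [0.6635 0.0914 0.3364] box mm [ 38.7   2.6 336.4] tip z 0.1634 yaw y 109.88 z [-5.7e-03  2.0e-04 -1.0e+00] F [-0.62 -0.95  1.1 ] op 0.008 q [-0.04  0.45  1.41 -0.    1.29 -1.96]
```

View pics/s2.png

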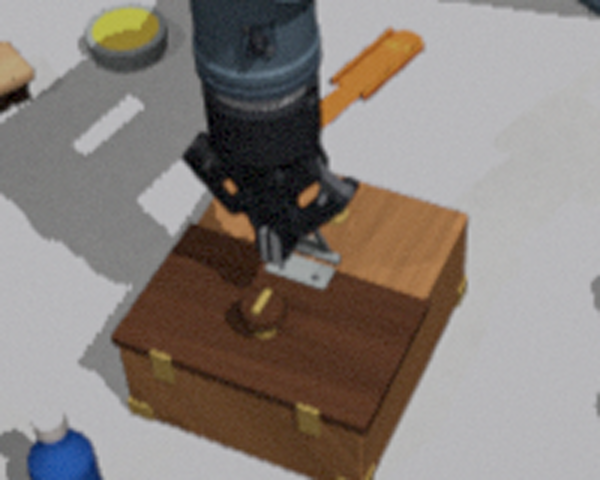

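The fingers (crop pixel about (270,240)) are just behind the hasp, in line with its middle. Now I sweep it over along an arc.

Request:
drive_tool:
  commands:
    - [[0.24,-0.05,-0.2,0,0,0,255],[0.24,0,-0.2,0,0,0,255],[0.24,0,0,0,0,0,255],[0.24,0,0,0,0,0,255],[0.21,0,0.03,0,0,0,255],[0.21,0,0.03,0,0,0,255],[0.19,0,0.07,0,0,0,255],[0.19,0,0.08,0,0,0,255],[0.17,0,0.12,0,0,0,255],[0.17,0,0.13,0,0,0,255]]

```text
time_s: 3.65
eef_pos: [0.5659, 0.0529, 0.3361]
eef_rot: [-0.0, -0.173, 0.985, 0.0]
wrist_force: [0.3, 0.5, 0.8]
opening: 0.003
```

```bash
python3 -c "
from h import *
st()"
```

```text
t 3.65 tcp [0.5659 0.0529 0.3361] box mm [-6.610e+01 -2.000e-01  3.361e+02] tip z 0.1631 yaw y 109.96 z [-2.e-04 -0.e+00 -1.e+00] F [0.31 0.49 0.79] op 0.003 q [-0.12  0.24  1.69 -0.    1.22 -2.03]
```

Request:
drive_tool:
  commands:
    - [[0.16,0,0.16,0,0,0,255],[0.16,0,0.16,0,0,0,255],[0.08,0,0.13,0,0,0,255],[0.08,0,0.13,0,0,0,255],[0.06,0,0.14,0,0,0,255],[0.06,0,0.14,0,0,0,255],[0.03,0,0.12,0,0,0,255],[0,0,0.12,0,0,0,255],[0,0,0.05,0,0,0,255],[0,0,0,0,0,0,255]]

```text
time_s: 4.65
eef_pos: [0.537, 0.0425, 0.2787]
eef_rot: [-0.0, -0.173, 0.985, 0.0]
wrist_force: [-0.3, -0.8, 0.4]
opening: 0.001
```

```bash
python3 -c "
from h import *
st();save('s3',cam('scene')['pixels'][150:310,130:330],3)"
```

```text
t 4.65 tcp [0.537  0.0425 0.2787] box mm [-9.690e+01 -1.000e-01  2.787e+02] tip z 0.1057 yaw y 109.97 z [-9.e-04  1.e-04 -1.e+00] F [-0.28 -0.78  0.35] op 0.001 q [-0.14  0.25  1.8  -0.    1.09 -2.06]
```

View pics/s3.png

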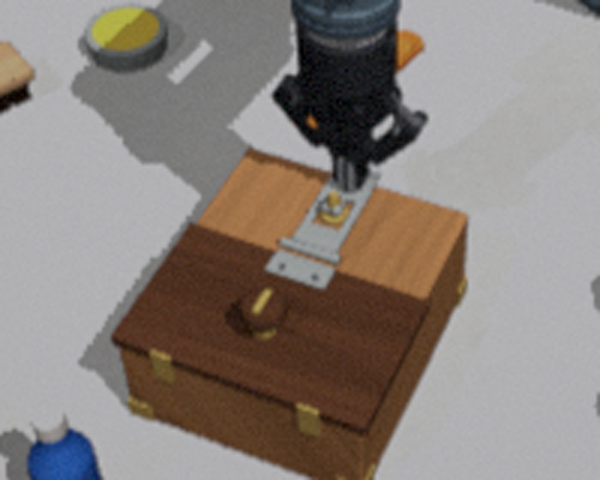

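The hasp is down almost flat, with its slot around the stud (crop pixel (333,208)). I'll press it the last few mm.

Request:
drive_tool:
  commands:
    - [[0,0,0.03,0,0,0,255],[0,0,0.03,0,0,0,255],[0,0,0.02,0,0,0,255],[0,0,0,0,0,0,255]]

```text
time_s: 5.1
eef_pos: [0.5373, 0.0424, 0.2763]
eef_rot: [0.0, -0.173, 0.985, -0.0]
wrist_force: [-3.9, -0.3, 7.5]
opening: -0.001
```

```bash
python3 -c "
from h import *
st()"
```

```text
t 5.10 tcp [0.5373 0.0424 0.2763] box mm [-96.6  -0.3 276.3] tip z 0.1033 yaw y 109.98 z [ 8.e-04 -2.e-04 -1.e+00] F [-3.89 -0.28  7.54] op -0.001 q [-0.14  0.26  1.8  -0.    1.08 -2.06]
```

Request:
drive_tool:
  commands:
    - [[0,0,-0.3,0,0,0,255],[0,0,-0.5,0,0,0,255],[0,0,-0.6,0,0,0,80],[0,0,-0.6,0,0,0,80],[0,0,0,0,0,0,80],[0,0,0,0,0,0,80]]

```text
time_s: 5.7
eef_pos: [0.5371, 0.0424, 0.3758]
eef_rot: [0.001, -0.173, 0.985, -0.0]
wrist_force: [1.1, 0.7, 0.4]
opening: 0.679
```

```bash
python3 -c "
from h import *
st();c=cam('wrist');save('w1',c['pixels'],1.5);print(c['intrinsics'],c['tool_from_camera'])"
```

```text
t 5.70 tcp [0.5371 0.0424 0.3758] box mm [-9.680e+01 -2.000e-01  3.758e+02] tip z 0.2028 yaw y 109.97 z [ 1.8e-03 -2.0e-04 -1.0e+00] F [1.12 0.69 0.39] op 0.679 q [-0.14  0.13  1.73  0.    1.28 -2.06]
[[297.31863964   0.         255.27157466]
 [  0.         297.31863964 191.62943196]
 [  0.           0.           1.        ]] [[ 5.93909604e-04 -9.50992348e-01 -3.09213845e-01  7.99627918e-02]
 [ 9.99999566e-01  7.86739278e-04 -4.98922312e-04 -4.60392405e-04]
 [ 7.17741978e-04 -3.09213415e-01  9.50992402e-01  3.11431044e-02]
 [ 0.00000000e+00  0.00000000e+00  0.00000000e+00  1.00000000e+00]]
```

View pics/w1.png

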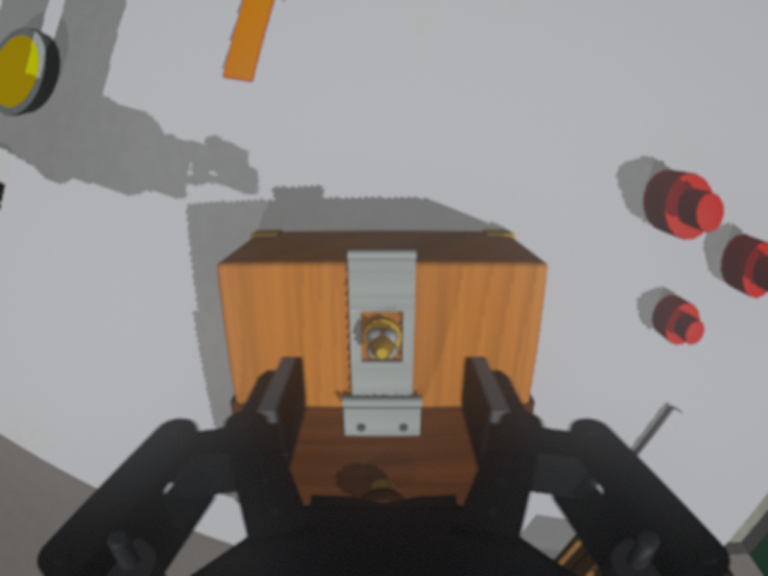

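The wrist view shows the hasp lying flat with its slot around the stud. The stud tip is at (382,352) and the collar at about (382,338). The small cap's stem is at (688,329).

```bash
cat >> h.py <<'E'
def wray(c,u,v,z,o=None):
    "world point at height z seen at wrist pixel u,v"
    o=o or ctrl.get_obs();K=c['intrinsics'];x=np.array([(u-K[0,2]),(v-K[1,2])]);r=np.hypot(*x);a=r/K[0,0]
    d=np.r_[x/r*np.sin(a),np.cos(a)];T=c['tool_from_camera'];R=Ro.from_quat(np.roll(o['eef_rot'],-1)).as_matrix()
    p0=R@T[:3,3]+o['eef_pos'];w=R@T[:3,:3]@d;return p0+w*(z-p0[2])/w[2]
E
python3 -c "
from h import *
c=ld('wrist')
for n,u,v,z in [('studtip',382,352,.1255),('collar',382,338,.1045),('capstem',694,330,.047)]:
    p=wray(c,u/1.5,v/1.5,z);print(n,p.round(4),(box(p)*1e3).round(1))
"
```

```text
studtip [0.5631 0.051  0.1255] [-69.5  -1.  125.5]
collar [0.5642 0.0513 0.1045] [-68.3  -1.1 104.5]
capstem [0.4958 0.3168 0.047 ] [-41.8 271.8  47. ]
```

Request:
drive_tool:
  commands:
    - [[0,0.7,0,0,0,0,80],[0,0.7,0,0,0,0,80],[0,0.7,0,0,0,0,80],[0,0.7,0,0,0,0,80],[0,0.7,0,0,0,0,80],[0,0.7,0,0,0,0,80],[0,0.7,0,0,0,0,80],[0,0.62,0,0,0,0,80],[0,0,0,0,0,0,80],[0,0,0,0,0,0,80]]

```text
time_s: 6.75
eef_pos: [0.4421, 0.302, 0.3736]
eef_rot: [-0.001, -0.174, 0.985, -0.0]
wrist_force: [-0.0, 0.1, -0.1]
opening: 0.688
```

```bash
python3 -c "
from h import *
st();c=cam('wrist');save('w2',c['pixels'][130:330,150:390],3)"
```

```text
t 6.75 tcp [0.4421 0.302  0.3736] box mm [-97.2 276.2 373.6] tip z 0.2006 yaw y 110.07 z [-0.0025 -0.0014 -1.    ] F [-0.    0.07 -0.15] op 0.688 q [ 0.38  0.12  1.74 -0.    1.28 -1.54]
```

View pics/w2.png

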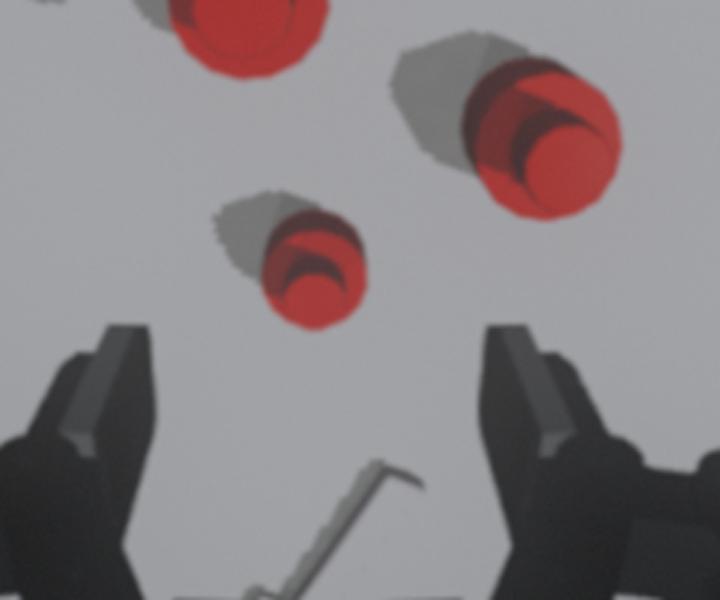

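The small cap's stem top is centred at crop pixel (314,303), with the fingers at about (130,370) and (510,370).

```bash
python3 -c "
from h import *
c=ld('wrist');p=wray(c,150+314/3,130+302/3,.047);print(p.round(4),(box(p)*1e3).round(1))
p=wray(c,150+314/3,130+285/3,.027);print(p.round(4),(box(p)*1e3).round(1))
"
```

```text
[0.4999 0.3208 0.047 ] [-36.5 274.1  47. ]
[0.502  0.3215 0.027 ] [-34.4 274.   27. ]
```

Request:
drive_tool:
  commands:
    - [[-0.6,-0.04,0,0,0,0,80],[-0.62,0,0.3,0,0,0,80],[0,0,0.5,0,0,0,80],[0,0,0.6,0,0,0,80],[0,0,0.6,0,0,0,80],[0,0,0.5,0,0,0,80],[0,0,0.4,0,0,0,80],[0,0,0.2,0,0,0,80],[0,0,0,0,0,0,80],[0,0,0,0,0,0,80]]

```text
time_s: 7.8
eef_pos: [0.5014, 0.3203, 0.2208]
eef_rot: [0.0, -0.173, 0.985, 0.0]
wrist_force: [0.9, 0.9, 0.2]
opening: 0.684
```

```bash
python3 -c "
from h import *
st();c=cam('wrist');save('w3',c['pixels'][130:330,150:390],3)"
```

```text
t 7.80 tcp [0.5014 0.3203 0.2208] box mm [-35.3 273.2 220.8] tip z 0.0478 yaw y 109.92 z [ 7.e-04  2.e-04 -1.e+00] F [0.88 0.86 0.2 ] op 0.684 q [ 0.37  0.45  1.67 -0.    1.02 -1.55]
```

View pics/w3.png

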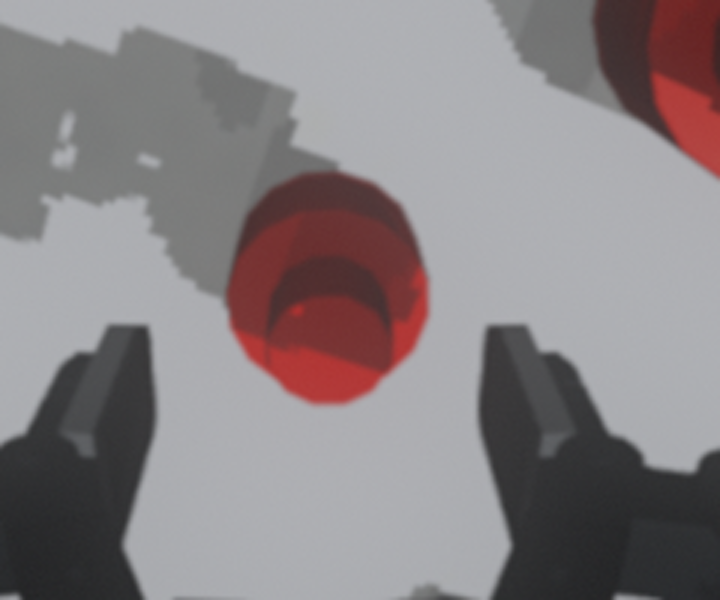

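```bash
python3 -c "
from h import *
c=ld('wrist');p=wray(c,150+329.5/3,130+350/3,.047);print(p.round(4),(box(p)*1e3).round(1))
p=wray(c,150+329/3,130+305/3,.027);print(p.round(4),(box(p)*1e3).round(1))
"
```

```text
[0.4995 0.3219 0.047 ] [-36.5 275.3  47. ]
[0.5    0.3223 0.027 ] [-36.  275.5  27. ]
```

Request:
drive_tool:
  commands:
    - [[0.02,0.045,0.15,0,0,0,80],[0,0,0.14,0,0,0,80],[0,0,0.1,0,0,0,80],[0,0,0,0,0,0,80],[0,0,0,0,0,0,255],[0,0,0,0,0,0,255],[0,0,0,0,0,0,255],[0,0,0,0,0,0,255],[0,0,0,0,0,0,255]]

```text
time_s: 8.75
eef_pos: [0.4994, 0.3226, 0.2012]
eef_rot: [0.001, -0.173, 0.985, 0.0]
wrist_force: [-0.4, -0.0, 2.0]
opening: 0.262
```

```bash
python3 -c "
from h import *
st();c=cam('wrist');save('w4',c['pixels'][130:330,150:390],3)"
```

```text
t 8.75 tcp [0.4994 0.3226 0.2012] box mm [-36.4 276.  201.2] tip z 0.0282 yaw y 109.97 z [ 1.e-03  4.e-04 -1.e+00] F [-0.38 -0.04  2.01] op 0.262 q [ 0.37  0.48  1.68  0.    0.98 -1.55]
```

Request:
drive_tool:
  commands:
    - [[0,0,-0.2,0,0,0,255],[0,0,-0.5,0,0,0,255],[0,0,-0.6,0,0,0,255],[0,0,-0.6,0,0,0,255],[0,0,-0.6,0,0,0,255],[0,0,-0.5,0,0,0,255],[0,0,-0.2,0,0,0,255],[0,0,0,0,0,0,255]]

```text
time_s: 9.6
eef_pos: [0.4994, 0.3227, 0.3625]
eef_rot: [0.002, -0.173, 0.985, 0.0]
wrist_force: [-0.9, 0.8, -0.9]
opening: 0.254
```

Request:
drive_tool:
  commands:
    - [[0.07,-0.6,0,0,0,0,255],[0.07,-0.6,0,0,0,0,255],[0.07,-0.6,0,0,0,0,255],[0.07,-0.6,0,0,0,0,255],[0.07,-0.6,0,0,0,0,255],[0.07,-0.6,0,0,0,0,255],[0.07,-0.6,0,0,0,0,255],[0.07,-0.6,0,0,0,0,255],[0.04,-0.5,0,0,0,0,255],[0,-0.2,0,0,0,0,255]]

```text
time_s: 10.6
eef_pos: [0.5647, 0.0518, 0.3587]
eef_rot: [-0.002, -0.172, 0.985, 0.0]
wrist_force: [0.3, 0.5, -0.3]
opening: 0.257
```

Request:
drive_tool:
  commands:
    - [[0,0,0,0,0,0,255],[0,0,0,0,0,0,255],[0,0,0,0,0,0,255]]

```text
time_s: 10.9
eef_pos: [0.5644, 0.055, 0.3603]
eef_rot: [-0.0, -0.174, 0.985, 0.0]
wrist_force: [0.3, -0.9, -1.3]
opening: 0.254
```

```bash
python3 -c "
from h import *
st();c=cam('wrist');s=cam('scene')['pixels'][165:265,160:290]
a=cv2.resize(c['pixels'][130:330,160:352],None,fx=3,fy=3,interpolation=2);b=cv2.resize(s,None,fx=1.6,fy=1.6,interpolation=2)
b=cv2.copyMakeBorder(b,0,600-b.shape[0],0,0,0);save('w5',np.hstack([a,b]))"
```

```text
t 10.90 tcp [0.5644 0.055  0.3603] box mm [-66.8   2.3 360.3] tip z 0.1873 yaw y 110.04 z [-8.e-04  4.e-04 -1.e+00] F [ 0.33 -0.92 -1.3 ] op 0.254 q [-0.11  0.21  1.67  0.    1.27 -2.03]
```

View pics/w5.png

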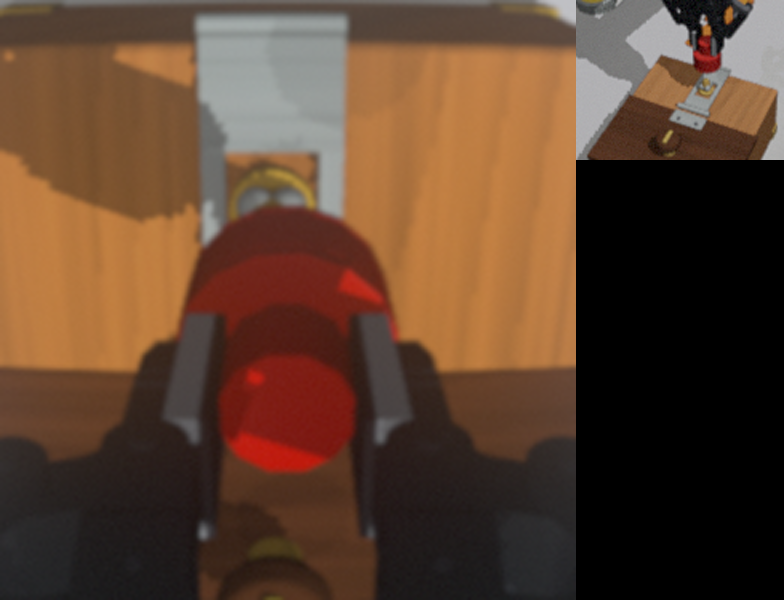

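The wrist view shows the collar edges at crop x 229 and 316, with its front edge at y of about 168. The cap's lower skirt has its front edge at (290,208) and sides at 182 and 398. The stem centre is (287,412). The cap sits slightly towards +y of the stud.

```bash
python3 -c "
from h import *
c=ld('wrist');f=lambda n,u,v,z:print(n,(box(wray(c,160+u/3,130+v/3,z))*1e3).round(1))
f('collar front',272.5,168.5,.1045);f('collar L',229,205,.1045);f('collar R',316,205,.1045)
f('hasp L',197,100,.103);f('hasp R',347,100,.103)
f('hasp end',272,14,.103);f('box front',272,5,.1)
f('cap bottom front',289,208,.159);f('stem c',287,413,.206)
f('stem L',219,413,.206);f('stem R',356,413,.206)
"
```

```text
collar front [-78.1  -1.8 104.5]
collar L [-67.9 -13.5 104.5]
collar R [-68.    9.8 104.5]
hasp L [-96.3 -21.5 103. ]
hasp R [-96.4  17.6 103. ]
hasp end [-118.8   -1.9  103. ]
box front [-120.8   -1.9  100. ]
cap bottom front [-86.4   2.4 159. ]
stem c [-67.6   2.  206. ]
stem L [-67.5  -9.1 206. ]
stem R [-67.5  13.2 206. ]
```

Request:
drive_tool:
  commands:
    - [[0,-0.08,0.2,0,0,0,255],[0,0,0.2,0,0,0,255],[0,0,0.15,0,0,0,255],[0,0,0,0,0,0,255],[0,0,0,0,0,0,255]]

```text
time_s: 11.5
eef_pos: [0.5661, 0.0501, 0.3327]
eef_rot: [-0.0, -0.173, 0.985, 0.0]
wrist_force: [0.2, -0.4, -0.8]
opening: 0.258
```

```bash
python3 -c "
from h import *
st();c=cam('wrist');s=cam('scene')['pixels'][175:255,185:285]
a=cv2.resize(c['pixels'][130:290,180:330],None,fx=3,fy=3,interpolation=2);b=cv2.resize(s,None,fx=3,fy=3,interpolation=2)
b=cv2.copyMakeBorder(b,0,480-b.shape[0],0,0,0);save('w6',np.hstack([a,b]))"
```

```text
t 11.50 tcp [0.5661 0.0501 0.3327] box mm [-67.   -2.9 332.7] tip z 0.1597 yaw y 109.96 z [-1.e-03  2.e-04 -1.e+00] F [ 0.16 -0.45 -0.85] op 0.258 q [-0.12  0.24  1.69  0.    1.21 -2.04]
```

View pics/w6.png

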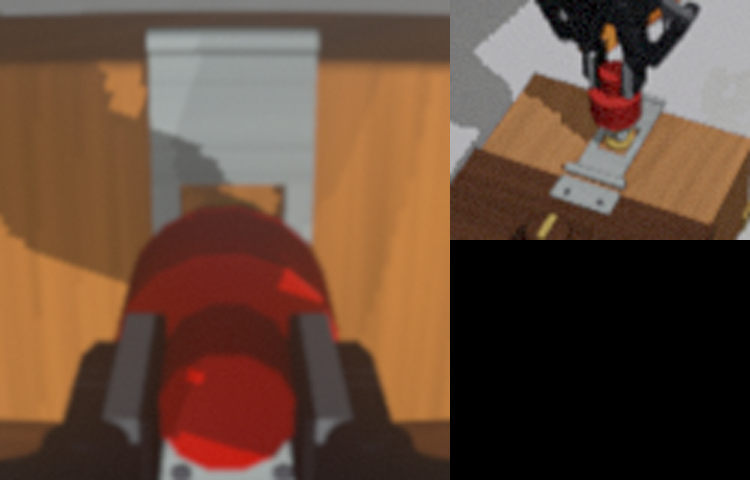

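The cap is in line with the hasp and slot in y to within 1 mm, and the scene view shows it directly above the stud. Now I lower it onto the balls.

Request:
drive_tool:
  commands:
    - [[0,0.015,0.1,0,0,0,255],[0,0,0.1,0,0,0,255],[0,0,0.06,0,0,0,255],[0,0,0,0,0,0,255]]

```text
time_s: 12.0
eef_pos: [0.5656, 0.0508, 0.3194]
eef_rot: [-0.001, -0.173, 0.985, 0.0]
wrist_force: [0.5, 0.4, -0.2]
opening: 0.255
```

```bash
python3 -c "
from h import *
st()"
```

```text
t 12.00 tcp [0.5656 0.0508 0.3194] box mm [-67.1  -2.1 319.4] tip z 0.1464 yaw y 109.97 z [-1.4e-03  1.0e-04 -1.0e+00] F [ 0.53  0.35 -0.24] op 0.255 q [-0.12  0.26  1.7  -0.    1.19 -2.04]
```

Request:
drive_tool:
  commands:
    - [[0,0,0.04,0,0,0,255],[0,0,0.04,0,0,0,255],[0,0,0.03,0,0,0,255],[0,0,0,0,0,0,255]]

```text
time_s: 12.4
eef_pos: [0.5664, 0.0509, 0.3158]
eef_rot: [0.001, -0.173, 0.985, -0.0]
wrist_force: [-0.2, 0.7, 4.4]
opening: 0.253
```

```bash
python3 -c "
from h import *
st()"
```

```text
t 12.40 tcp [0.5664 0.0509 0.3158] box mm [-66.4  -2.2 315.8] tip z 0.1428 yaw y 109.97 z [ 1.9e-03  3.0e-04 -1.0e+00] F [-0.2   0.72  4.39] op 0.253 q [-0.12  0.26  1.7   0.    1.18 -2.04]
```

Request:
drive_tool:
  commands:
    - [[0,0,0.04,0,0,0,255],[0,0,0.04,0,0,0,255],[0,0,0.04,0,0,0,255],[0,0,0,0,0,0,255]]

```text
time_s: 12.8
eef_pos: [0.5658, 0.0509, 0.308]
eef_rot: [0.0, -0.173, 0.985, 0.0]
wrist_force: [2.4, 1.0, -5.9]
opening: 0.251
```

```bash
python3 -c "
from h import *
st()"
```

```text
t 12.80 tcp [0.5658 0.0509 0.308 ] box mm [-66.9  -2.  308. ] tip z 0.1350 yaw y 109.97 z [ 1.e-04  4.e-04 -1.e+00] F [ 2.4   0.99 -5.92] op 0.251 q [-0.12  0.27  1.71  0.    1.16 -2.04]
```

It has clicked: the force peaked and then dropped, at about 2.3 mm above the seat. I press on to the hard stop.

Request:
drive_tool:
  commands:
    - [[0,0,0.03,0,0,0,255],[0,0,0.03,0,0,0,255],[0,0,0.03,0,0,0,255],[0,0,0,0,0,0,255],[0,0,0,0,0,0,255]]

```text
time_s: 13.3
eef_pos: [0.566, 0.0508, 0.3056]
eef_rot: [0.0, -0.173, 0.985, -0.0]
wrist_force: [-4.0, 1.3, 9.4]
opening: 0.257
```

```bash
python3 -c "
from h import *
st()"
```

```text
t 13.30 tcp [0.566  0.0508 0.3056] box mm [-66.8  -2.3 305.6] tip z 0.1326 yaw y 109.98 z [ 3.e-04 -3.e-04 -1.e+00] F [-4.03  1.31  9.39] op 0.257 q [-0.12  0.27  1.71 -0.    1.16 -2.04]
```

Request:
drive_tool:
  commands:
    - [[0,0,0.03,0,0,0,255],[0,0,0.03,0,0,0,255],[0,0,0,0,0,0,255],[0,0,0,0,0,0,255],[0,0,0,0,0,0,255]]

```text
time_s: 13.8
eef_pos: [0.5664, 0.0509, 0.3055]
eef_rot: [0.001, -0.174, 0.985, -0.0]
wrist_force: [-11.3, 0.8, 27.3]
opening: 0.254
```

```bash
python3 -c "
from h import *
st()"
```

```text
t 13.80 tcp [0.5664 0.0509 0.3055] box mm [-66.4  -2.3 305.5] tip z 0.1325 yaw y 110.00 z [ 1.8e-03 -5.0e-04 -1.0e+00] F [-11.27   0.78  27.34] op 0.254 q [-0.12  0.27  1.71 -0.    1.16 -2.04]
```

Request:
drive_tool:
  commands:
    - [[0,0,0,0,0,0,255],[0,0,0,0,0,0,255],[0,0,0,0,0,0,255],[0,0,0,0,0,0,255],[0,0,0,0,0,0,255]]

```text
time_s: 14.3
eef_pos: [0.5664, 0.0509, 0.3055]
eef_rot: [0.001, -0.174, 0.985, -0.0]
wrist_force: [-10.7, 1.4, 26.7]
opening: 0.257
```

```bash
python3 -c "
from h import *
st();s=cam('scene')['pixels'];save('f',s[120:320,80:345],3)"
```

```text
t 14.30 tcp [0.5664 0.0509 0.3055] box mm [-66.4  -2.3 305.5] tip z 0.1325 yaw y 109.99 z [ 1.9e-03 -5.0e-04 -1.0e+00] F [-10.72   1.41  26.74] op 0.257 q [-0.12  0.27  1.71 -0.    1.16 -2.04]
```

View pics/f.png

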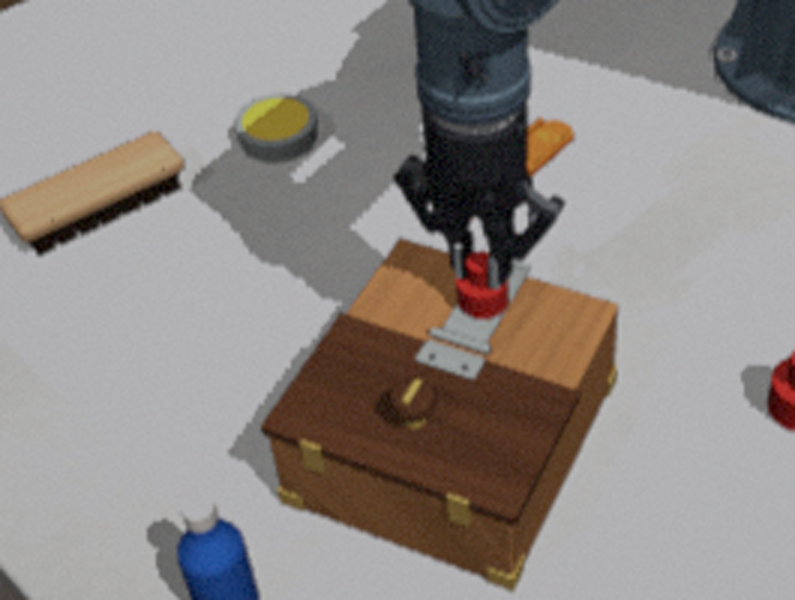

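The cap (480,290) is seated down on the flat hasp and still gripped. The tin and brush haven't moved. Handing in.

```bash
python3 -c "
from h import *
print(ctrl.hand_in());st()"
```

```text
the job is handed in; nothing more can be done
None
the job is handed in; nothing more can be done
```

The box is locked and the job is handed in; the robot clock read 14.3 s at the last check. I swung the hasp flat around the stud and pressed it with about 7.5 N. Then I took the 47 mm cap (the other two are about 67 mm tall) and pressed it over the balls and on to its seat.

**Last checks:**
- **Cap:** It clicked: the push dropped away, and there was hard contact at TCP z 0.3055 m, against 0.3057 m expected for fully home.
- **Push:** The gripper still held the stem and pushed down with a steady 27 N or so. There was also a sideways force of about 11 N, which I left alone.
- **Hasp:** The wrist and final scene pictures show it flat.
- **Bystanders:** The brush and polish tin show no movement in the final picture, and the visible part of the shoe horn looks the same. The heel scraper was outside that crop, so I did not check it at the end, but the arm did not go near it.
- **Disagreement:** Wrist-camera estimates of the stud differed from the box fit by 1–4 mm. I aligned the cap using the wrist picture.

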